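# Brush out a split pump housing and hold it closed

### The job

Take the long round brush out of its stand and scrub the round well of the grey lower housing half, going down to the bottom, up, and down to the bottom again, then stand the brush back in its stand and let go of it. Then set the aluminium cap onto the two dowels of the housing and press it down against the spring pins until the faces are fully closed; finish while still gripping the cap and holding it pressed shut. Do not shove the punch block, the tape roll or the steel offcut about.

Things in the scene. Friction and masses are not known exactly. Their poses are not given: they have to be found in the camera images.
- brush: Long round brush, 190 mm tall, 90 g, standing upright, head down, in its tube stand. Origin: centre of the head's underside; z points up along the handle. From the origin up: black bristle head 36 mm across from 0 to 55 mm, thin steel rod 8 mm across to 110 mm, wooden handle 22 mm across from 110 to 190 mm (grip it there). All of it is rigid.
- stand_floor (a point): Inner floor of the brush stand, at its centre, 10 mm above the bench. The stand is a steel tube on a 90 x 90 mm foot, fixed to the bench: bore 46 mm across, mouth 51 mm above this point (61 mm above the bench). It stands left or right of the housing; the cap lies on the other side.
- housing: Lower half of a split pump housing, fixed to the bench: grey block 74 mm (x) x 124 mm (y) x 75 mm high on a thin steel foot plate 130 x 150 mm, 8 mm thick. Origin: centre of the underside, on the bench. A round well 50 mm across and 65 mm deep opens in the middle of its top. Two upright steel dowels, 10 mm across and 16 mm tall, tapering over their last 6 mm to a 4 mm tip, stand on the top face at y = +48 and -48 mm.
- well_floor (a point): Centre of the well's floor, 10 mm above the bench; z up. The mouth is 65 mm above it.
- joint_face (a point): Centre of the housing's flat top face, 75 mm above the bench, level with the foot of the dowels; same axes as the housing.
- spring_pins (a joint): Four brass spring pins, 8 mm across, near the corners of the housing's top face; they move as one. 0 = raised 5 mm above the face, 0.005 = pushed flush. Together they push up with 8 N when raised and 12 N when flush, so the cap resting loose on them (it weighs about 3 to 5 N) stays 5 mm open.
- cap: Aluminium upper half (cap), loose, 0.4 kg or so, lying flat on the bench with its mating face down: plate 74 mm (x) x 124 mm (y) x 18 mm thick with a square-edged grip block in the middle, 34 mm (x) x 52 mm (y), its top 52 mm above the mating face. Two through holes 12 mm across at y = +48 and -48 mm fit the dowels, either way round. Origin: centre of the mating face; z up.
- punch_stand: Bystander: dark wooden block full of steel punches, 60 x 110 mm, 63 mm tall, loose. Origin at the centre of its underside.
- tape_roll: Bystander: roll of paper tape lying flat, 84 mm across, 24 mm tall, loose. Origin at the centre of its underside.
- steel_offcut: Bystander: small steel block 35 x 28 x 24 mm, loose. Origin at the centre of its underside.
Things that resemble listed ones, but are neither listed nor needed, are in the scene too. Leave any blue or orange look-alike of the cap alone.

How it is judged:
By the outcome, as a careful person would: the job done as asked, in the order asked, and still so for the second after the job is handed in, while the arm keeps its last pose, push and grip.
It also fails if it takes over 67 s, if anything falls off the work surface, if the arm or the gripper's body presses on something with over 40 N, if the wrist force passes 120 N, or if a joint passes its speed limit or range.

### The arm

A 6-joint arm with a two-finger parallel gripper is mounted at the origin on the work surface. World frame = base frame: x ahead of the robot, y to its left, z up, the work surface at z = 0. Lengths are in m, angles in rad, forces in N, time in s.
With the tool pointing down it reaches from about 0.375 to 0.9 m from the base axis. Payload 3.1 kg.
Tool frame: the origin (TCP) lies midway between the tips of the shut fingers; the grasp point (between the pads) lies 19 mm behind it (manip.grasp_offset is the distance from the TCP to the grasp point, in m); z points along the fingers, y is the line along which they close (so a half turn about z gives the same grasp; the last joint's range is limited). The gripper opens to 85 mm and grips with 20 to 120 N. Pads are 22 mm wide; open, the fingers measure 114 mm over their backs; the gripper's body (76 mm by 85 mm) begins 54 mm behind the grasp point. The pads swing forward as they close: fully open they stand 13 mm farther back than shut.
Start: joints at [-1.341, 0.527, 1.433, -0, 1.181, -0.178], TCP at [0.248, -0.574, 0.231] pointing down, gripper open.
Joint ranges: [-3.08, 3.08], [-0.75, 2.2], [0.22, 2.44], [-1.43, 4.57], [0, 2.65], [-2.85, 2.85]. Speed limits (rad/s): [2.79, 2.79, 3.14, 3.14, 3.14, 3.14].

### API

Orientations are given as a unit quaternion [x, y, z, w].
In Python, from station import sensors, cams, order, manip gives the robot as it stands.
- The arm moves only by the tool move_arm, never from a script. Its argument "targets" is a list of rows, each an object of numbers: "dx", "dy", "dz": the shift along the world's x, y, z normalised to -1 to 1, where 1 is 25 mm; "rx", "ry", "rz": the turn, a rotation vector about the world's x, y, z normalised to -1 to 1, where 1 is 30 degrees. A call has exactly 10 rows; each row shifts and turns the commanded pose from where the row before left it; what a row does not reach is not made up. A row lasts 1/8 s, in which the tool goes at most 62.5 mm and 10.7 degrees, less where a joint would pass 70% of its speed; a pose out of reach is approached as far as the arm can. A call with a number of a shift or a turn outside -1 to 1 is refused whole. A call with a gripper value outside its range is refused whole. "claw" is the opening in per cent of the stroke, from 0 (shut) to 100 (fully open), set as the call begins (left out, the last holds). The fingers move at their own pace and stop on an object; "newtons" is the grip in N (left out, the last holds). Time passes only in rows, so rows that do not move let the fingers close, or fill a call up. It gives the time, the measured TCP pose, the force, the opening and the grip force at its end, in the units of the state.
- sensors.sense(): the state, without advancing time (a new reading comes with each control period).
- cams.snapshot(name): name is "scene" or "top"; returns the picture (420x560x3 uint8, red, green, blue); there is no depth.
- cams.camera_model(name): a dict with "fx", "fy", "cx", "cy" (pixels), "distortion" ([k1, k2, p1, p2, k3] as OpenCV has them; the pictures are not rectified), "extrinsics" (4x4, takes a point from world to camera coordinates). Camera axes: x right, y down, z forward; pixel columns grow to the right and rows downward; lengths in m; the calibration is good to about 2 mm. A picture is of the moment at which its call begins. camera_model takes no time and is no camera call.
- order.sign_off(): hands the job in; it is judged then, once.
The state is a dict: "t": time; "q": joint angles; "qd": joint speeds; "tau": joint torques, N m; "tcp_pos": TCP position; "tool_rot": TCP orientation; "force": force on the tool from outside, world axes, zero at the start; "ft_torque": the same for the moment, N m; "finger_gap": opening from 0.0 (shut) to 1.0 (fully open); "gripper_force": force on a finger pad.
Only numpy, scipy, OpenCV 4.12 (cv2) and the standard library are available. Lean on these libraries where they do the work, as an engineer would, in place of code of your own. Each camera call takes 0.05 s, during which the arm holds its last target. There are 200 camera calls.

## Working session

There is one attempt and no reset: what is moved stays moved. The work goes in short steps, Python scripts to look and compute and a tool call to move; the robot and the scene stay as the last step left them, time stands still between calls to the robot, and variables do not carry over. Pictures are saved under pics/ and viewed, at most 10 in all, crops included, and the job is handed in when it is done.

Besides the shell and the picture viewer there is one more tool, called as name(argument=value, ...), one argument or row to a line, values as JSON. move_arm: Moves the arm, as the interface text tells. Scaled input: -1 to 1 covers 25 mm each way for a shift and 30 degrees each way for a turn. Its arguments: {"type":"object","properties":{"targets":{"type":"array"},"claw":{"type":"number"},"newtons":{"type":"number"}},"required":["targets"]}

```bash
mkdir -p pics; python3 - <<'E'
from station import sensors,cams,order,manip
import cv2,numpy as np
for n in("scene","top"):
    cv2.imwrite(f"pics/{n}0.png",cv2.resize(cams.snapshot(n)[:,:,::-1],(800,600),interpolation=cv2.INTER_CUBIC))
    m=cams.camera_model(n);print(n,{k:np.round(v,4).tolist() for k,v in m.items()})
s=sensors.sense();print(s, manip.grasp_offset)
E
```

```text
scene {'fx': 524.3913, 'fy': 524.3913, 'cx': 278.2979, 'cy': 203.4037, 'distortion': [-0.1397, 0.0, 0.0, 0.0, 0.0], 'extrinsics': [[-0.8295, 0.5583, -0.0142, 0.3561], [0.4135, 0.5969, -0.6876, -0.1904], [-0.3753, -0.5762, -0.726, 1.5545], [0.0, 0.0, 0.0, 1.0]]}
top {'fx': 404.3725, 'fy': 404.3725, 'cx': 274.7373, 'cy': 210.0736, 'distortion': [-0.1164, 0.0, 0.0, 0.0, 0.0], 'extrinsics': [[-0.0122, -0.9999, -0.0015, 0.082], [-0.9774, 0.0122, -0.2111, 0.5091], [0.2111, -0.0011, -0.9775, 0.9075], [0.0, 0.0, 0.0, 1.0]]}
{'t': 0.1, 'q': array([-1.34147759e+00,  5.28396940e-01,  1.43376981e+00,  9.79935586e-07,
        1.18144193e+00, -1.78515644e-01]), 'qd': array([ 0.00048311, -0.00267268, -0.00298496, -0.00027846, -0.00098404,
       -0.00075738]), 'tau': array([ 6.76291347e-05, -4.43304563e+01, -1.78586572e+01, -2.28248664e-04,
        3.86610045e-03, -1.42739904e-05]), 'tcp_pos': array([ 0.24775629, -0.57308415,  0.2304183 ]), 'tool_rot': array([ 9.79280375e-01,  2.02506618e-01, -2.51493197e-05, -1.00769724e-03]), 'force': array([-0.22076851,  0.29294733,  0.79249461]), 'ft_torque': array([-0.01196786,  0.00963902,  0.08678837]), 'gripper_force': 0.0, 'finger_gap': 1.0036320387282383} 0.0187
```

View pics/scene0.png

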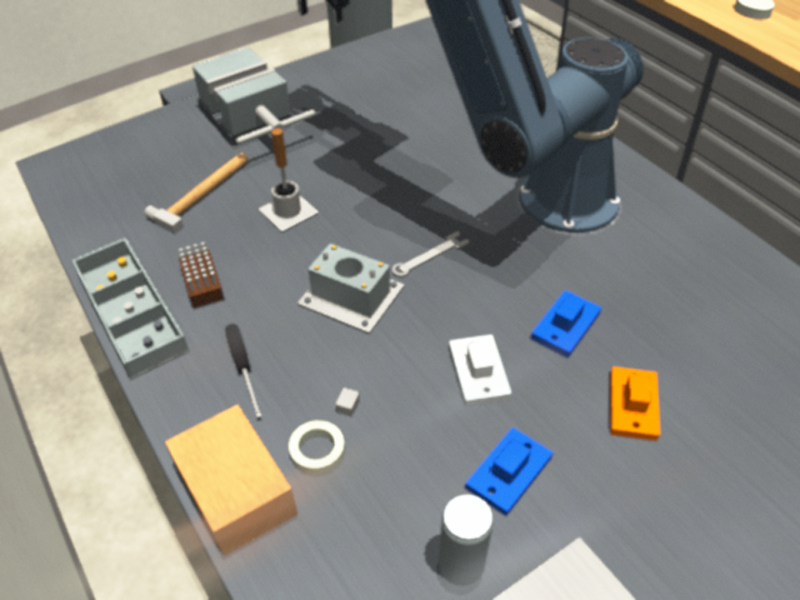

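View pics/top0.png

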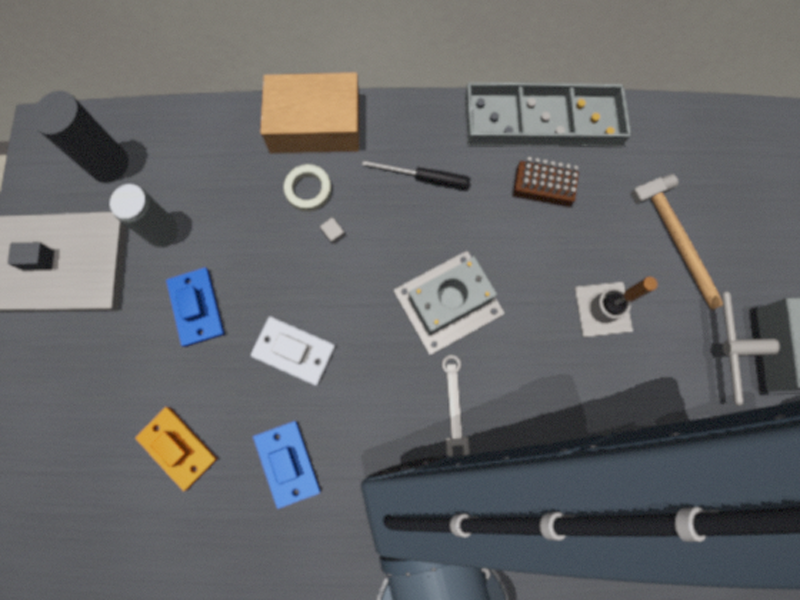

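In `top0`, the cap candidates are the white/aluminium one at (292,350), blue ones at (195,307) and (286,463), and an orange one at (175,448). The aluminium one at (292,350) fits: it isn't coloured and lies opposite the stand (604,310) across the housing (450,295). I'll confirm it with enlarged crops.

```bash
python3 - <<'E'
from station import cams
import cv2,numpy as np
T=cams.snapshot("top")[:,:,::-1];S=cams.snapshot("scene")[:,:,::-1]
def c(I,x,y):
    o=cv2.resize(I[y:y+75,x:x+100],(400,300),interpolation=cv2.INTER_CUBIC)
    for k in range(0,100,10):
        cv2.line(o,(k*4,0),(k*4,5 if k%50 else 12),(0,255,255),1)
        if k<75: cv2.line(o,(0,k*4),(5 if k%50 else 12,k*4),(0,255,255),1)
    cv2.putText(o,f"{x},{y}",(10,295),0,.4,(0,255,255),1);return o
cv2.imwrite("pics/m1.png",np.vstack([np.hstack([c(T,265,173),c(T,160,210)]),np.hstack([c(T,385,185),c(S,160,85)])]))
cv2.imwrite("pics/m2.png",np.vstack([np.hstack([c(S,200,165),c(S,290,222)]),np.hstack([c(T,345,100),c(T,195,110)])]))
E
```

```text
(no output)
```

View pics/m1.png

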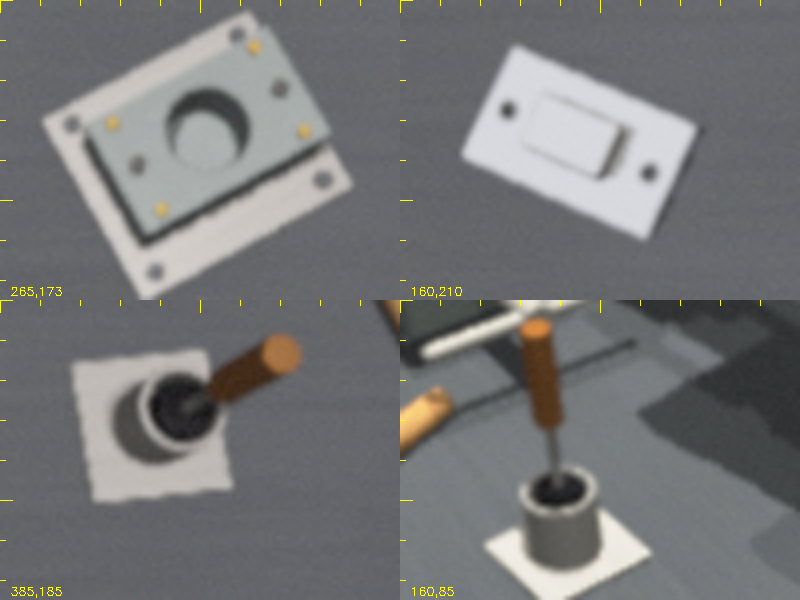

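View pics/m2.png

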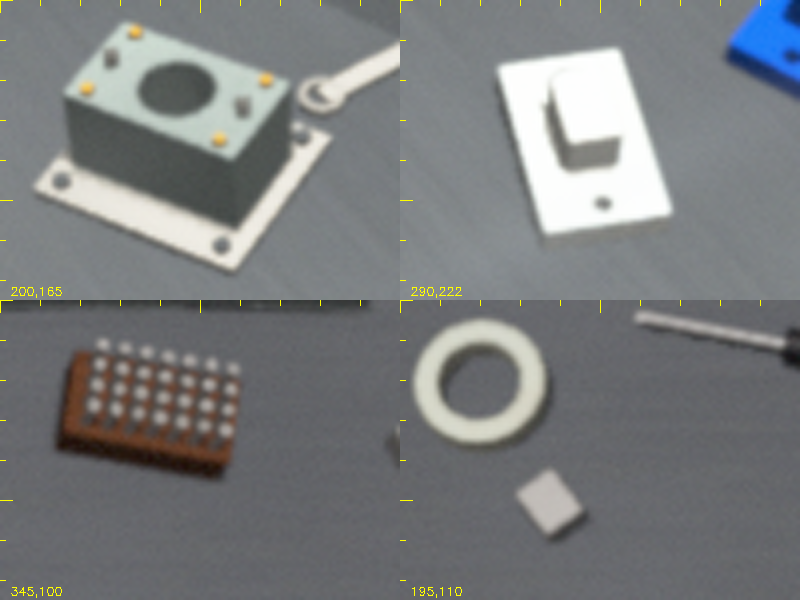

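The crops confirm the uncoloured aluminium cap: its holes are at crop-px (508,110) and (649,173). The housing well is at (208,130), the dowels at (280,89) and (138,165), the stand mouth at (183,409) and the brush handle top at (283,354).

```bash
cat >lib.py <<'E'
import numpy as np,cv2
from station import cams
from scipy.optimize import least_squares
M={n:cams.camera_model(n) for n in("scene","top")}
def proj(n,P):
    m=M[n];E=np.array(m["extrinsics"]);K=np.array([[m["fx"],0,m["cx"]],[0,m["fy"],m["cy"]],[0,0,1]])
    return cv2.projectPoints(np.atleast_2d(np.float64(P)),cv2.Rodrigues(E[:3,:3])[0],E[:3,3],K,np.array(m["distortion"]))[0][:,0]
def px(x0,y0,u,v): return ((u+.5)/4-.5+x0,(v+.5)/4-.5+y0)
def fit(obs,g):
    def f(p):
        c,s=np.cos(p[2]),np.sin(p[2])
        return np.concatenate([(proj(n,[p[0]+c*q[0]-s*q[1],p[1]+s*q[0]+c*q[1],q[2]])[0]-np.array(uv)) for n,q,uv in obs])
    r=least_squares(f,g,loss="soft_l1",x_scale=[.1,.1,1]);return r.x,np.round(r.fun.reshape(-1,2),1).tolist()
E
python3 - <<'E'
from lib import *
T=lambda u,v:px(265,173,u,v); S=lambda u,v:px(200,165,u,v)
# y axis toward +y = left in top picture
h=[("top",(0,0,.075),T(208,130)),("top",(0,.048,.083),T(138,165)),("top",(0,-.048,.083),T(280,88)),
("top",(.037,.062,.075),T(87,131)),("top",(.037,-.062,.075),T(268,27)),("top",(-.037,-.062,.075),T(330,134)),("top",(-.037,.062,.075),T(146,236)),
("scene",(0,0,.075),S(177,88)),]
sc=[("scene",a,b) for a,b in [((0,.048,.083),S(243,106)),((0,-.048,.083),S(111,58)),((.037,.062,.075),S(233,158)),((.037,-.062,.075),S(65,96)),((-.037,-.062,.075),S(125,22)),((-.037,.062,.075),S(291,85))]]
for o in (h[:-1],[h[-1]]+sc,h+sc):
    print("H",fit(o,[.52,-.04,.5]))
T=lambda u,v:px(160,210,u,v); S=lambda u,v:px(290,222,u,v)
c=[("top",q,uv) for q,uv in [((0,.048,.018),T(108,110)),((0,-.048,.018),T(249,173)),((.037,.062,.018),T(115,45)),((.037,-.062,.018),T(296,125)),((-.037,-.062,.018),T(247,239)),((-.037,.062,.018),T(61,156))]]
c2=[("scene",q,uv) for q,uv in [((0,.048,.018),S(203,203)),((.037,-.062,.018),S(98,66)),((-.037,-.062,.018),S(219,48)),((-.037,.062,.018),S(271,212))]]
for o in (c,c2,c+c2): print("C",fit(o,[.45,.2,-.4]))
T=lambda u,v:px(385,185,u,v); S=lambda u,v:px(160,85,u,v)
for nm,a,b,z in(("mouth",T(183,109),S(159,190),.061),("handle top",T(283,54),S(137,27),.2)):
    for o in ([("top",(0,0,z),a)],[("scene",(0,0,z),b)],[("top",(0,0,z),a),("scene",(0,0,z),b)]): print(nm,fit(o,[.5,-.3,0]))
T2=lambda u,v:px(345,100,u,v);print("punch",fit([("top",(0,0,.063),T2(160,85))],[.7,-.2,0])[0])
E
```

```text
H (array([ 0.51600363, -0.02232396,  0.49530324]), [[0.1, 0.1], [-0.1, 0.4], [0.1, 0.1], [-0.6, -1.1], [-0.3, 0.2], [0.3, -0.0], [0.4, 0.0]])
H (array([ 0.51724406, -0.0221982 ,  0.48879744]), [[0.1, 0.3], [0.0, -0.2], [0.1, -0.5], [0.2, 0.6], [-0.6, -0.4], [-0.2, 0.3], [0.2, -0.2]])
H (array([ 0.51655793, -0.02237762,  0.49183017]), [[0.1, -0.2], [-0.1, 0.1], [0.2, -0.1], [-0.6, -1.4], [-0.2, -0.0], [0.3, -0.1], [0.4, -0.3], [0.3, 0.2], [0.3, -0.4], [0.3, -0.6], [0.5, 0.4], [-0.4, -0.5], [-0.0, 0.2], [0.4, -0.4]])
C (array([ 0.43331575,  0.2483997 , -0.42023046]), [[0.1, -0.1], [0.2, -0.2], [-0.2, 0.4], [0.0, 0.2], [-0.4, -0.3], [0.2, -0.1]])
C (array([ 0.43291322,  0.24771029, -0.42532677]), [[-0.1, -0.3], [0.4, 0.0], [-0.4, 0.4], [0.0, -0.1]])
C (array([ 0.43321147,  0.24817685, -0.42180913]), [[0.2, -0.0], [0.3, -0.1], [-0.1, 0.4], [0.1, 0.3], [-0.4, -0.2], [0.3, -0.1], [0.0, -0.1], [0.3, 0.3], [-0.4, 0.5], [0.1, 0.1]])
mouth (array([ 0.49951157, -0.29790407,  0.        ]), [[-0.0, 0.0]])
mouth (array([ 0.49961508, -0.29930026,  0.        ]), [[0.0, 0.0]])
mouth (array([ 0.49966983, -0.29827697,  0.        ]), [[0.1, -0.1], [0.1, 0.2]])
handle top (array([ 0.49925425, -0.29884968,  0.        ]), [[0.0, -0.0]])
handle top (array([ 0.4975861 , -0.29987127,  0.        ]), [[0.0, 0.0]])
handle top (array([ 0.49875681, -0.29887513,  0.        ]), [[0.0, 0.2], [-0.2, 0.3]])
punch [ 0.73399294 -0.20312534  0.        ]
```

move_arm(
  targets=[
    {"dx": 0.5, "dy": 0.5},
    {"dx": 1, "dy": 1},
    {"dx": 1, "dy": 1},
    {"dx": 1, "dy": 1},
    {"dx": 1, "dy": 1},
    {"dx": 1, "dy": 1},
    {"dx": 1, "dy": 1},
    {"dx": 1, "dy": 1},
    {"dx": 1, "dy": 1},
    {"dx": 0.8, "dy": 1},
  ],
  claw=100,
  newtons=60,
)

```text
schema error: expected keys dx, dy, dz, rx, ry, rz
```

move_arm(
  targets=[
    {"dx": 0.5, "dy": 0.5, "dz": 0, "rx": 0, "ry": 0, "rz": 0},
    {"dx": 1, "dy": 1, "dz": 0, "rx": 0, "ry": 0, "rz": 0},
    {"dx": 1, "dy": 1, "dz": 0, "rx": 0, "ry": 0, "rz": 0},
    {"dx": 1, "dy": 1, "dz": 0, "rx": 0, "ry": 0, "rz": 0},
    {"dx": 1, "dy": 1, "dz": 0, "rx": 0, "ry": 0, "rz": 0},
    {"dx": 1, "dy": 1, "dz": 0, "rx": 0, "ry": 0, "rz": 0},
    {"dx": 1, "dy": 1, "dz": 0, "rx": 0, "ry": 0, "rz": 0},
    {"dx": 1, "dy": 1, "dz": 0, "rx": 0, "ry": 0, "rz": 0},
    {"dx": 1, "dy": 1, "dz": 0, "rx": 0, "ry": 0, "rz": 0},
    {"dx": 0.8, "dy": 1, "dz": 0, "rx": 0, "ry": 0, "rz": 0},
  ],
  claw=100,
  newtons=60,
)

```text
t: 1.45
tcp_pos: [0.4816, -0.334, 0.2313]
tool_rot: [0.979, 0.203, 0.0, -0.0]
force: [0.5, -0.7, 0.1]
finger_gap: 0.998
gripper_force: 0.0
```

move_arm(
  targets=[
    {"dx": 0.35, "dy": 0.7, "dz": 0, "rx": 0, "ry": 0, "rz": 0},
    {"dx": 0.35, "dy": 0.7, "dz": 0, "rx": 0, "ry": 0, "rz": 0},
    {"dx": 0, "dy": 0, "dz": -0.3, "rx": 0, "ry": 0, "rz": 0},
    {"dx": 0, "dy": 0, "dz": -0.5, "rx": 0, "ry": 0, "rz": 0},
    {"dx": 0, "dy": 0, "dz": -0.6, "rx": 0, "ry": 0, "rz": 0},
    {"dx": 0, "dy": 0, "dz": -0.6, "rx": 0, "ry": 0, "rz": 0},
    {"dx": 0, "dy": 0, "dz": -0.6, "rx": 0, "ry": 0, "rz": 0},
    {"dx": 0, "dy": 0, "dz": -0.5, "rx": 0, "ry": 0, "rz": 0},
    {"dx": 0, "dy": 0, "dz": -0.3, "rx": 0, "ry": 0, "rz": 0},
    {"dx": 0, "dy": 0, "dz": 0, "rx": 0, "ry": 0, "rz": 0},
  ],
)

```text
t: 2.7
tcp_pos: [0.4977, -0.301, 0.1457]
tool_rot: [0.979, 0.202, -0.0, -0.0]
force: [-0.0, 0.0, 0.8]
finger_gap: 1.0
gripper_force: 0.0
```

move_arm(
  targets=[
    {"dx": 0, "dy": 0, "dz": 0, "rx": 0, "ry": 0, "rz": 0},
    {"dx": 0, "dy": 0, "dz": 0, "rx": 0, "ry": 0, "rz": 0},
    {"dx": 0, "dy": 0, "dz": 0, "rx": 0, "ry": 0, "rz": 0},
    {"dx": 0, "dy": 0, "dz": 0, "rx": 0, "ry": 0, "rz": 0},
    {"dx": 0, "dy": 0, "dz": 0, "rx": 0, "ry": 0, "rz": 0},
    {"dx": 0, "dy": 0, "dz": 0, "rx": 0, "ry": 0, "rz": 0},
    {"dx": 0, "dy": 0, "dz": 0, "rx": 0, "ry": 0, "rz": 0},
    {"dx": 0, "dy": 0, "dz": 0, "rx": 0, "ry": 0, "rz": 0},
    {"dx": 0, "dy": 0, "dz": 0, "rx": 0, "ry": 0, "rz": 0},
    {"dx": 0, "dy": 0, "dz": 0, "rx": 0, "ry": 0, "rz": 0},
  ],
  claw=0,
  newtons=60,
)

```text
t: 3.95
tcp_pos: [0.4981, -0.3013, 0.1468]
tool_rot: [0.979, 0.202, 0.0, 0.0]
force: [0.1, 1.0, 5.1]
finger_gap: 0.242
gripper_force: 58.7
```

move_arm(
  targets=[
    {"dx": 0, "dy": 0, "dz": 0.3, "rx": 0, "ry": 0, "rz": 0},
    {"dx": 0, "dy": 0, "dz": 0.7, "rx": 0, "ry": 0, "rz": 0},
    {"dx": 0, "dy": 0, "dz": 0.8, "rx": 0, "ry": 0, "rz": 0},
    {"dx": 0, "dy": 0, "dz": 0.9, "rx": 0, "ry": 0, "rz": 0},
    {"dx": 0, "dy": 0, "dz": 0.9, "rx": 0, "ry": 0, "rz": 0},
    {"dx": 0, "dy": 0.3, "dz": 0.8, "rx": 0, "ry": 0, "rz": 0},
    {"dx": 0.1, "dy": 0.7, "dz": 0.4, "rx": 0, "ry": 0, "rz": 0},
    {"dx": 0.1, "dy": 1, "dz": 0, "rx": 0, "ry": 0, "rz": 0},
    {"dx": 0.1, "dy": 1, "dz": 0, "rx": 0, "ry": 0, "rz": 0},
    {"dx": 0.1, "dy": 1, "dz": 0, "rx": 0, "ry": 0, "rz": 0},
  ],
)

```text
t: 5.2
tcp_pos: [0.5074, -0.1992, 0.2656]
tool_rot: [0.979, 0.203, -0.001, -0.001]
force: [-0.4, 0.7, -1.4]
finger_gap: 0.242
gripper_force: 58.7
```

move_arm(
  targets=[
    {"dx": 0.1, "dy": 1, "dz": 0, "rx": 0, "ry": 0, "rz": 0},
    {"dx": 0.1, "dy": 1, "dz": 0, "rx": 0, "ry": 0, "rz": 0},
    {"dx": 0.1, "dy": 1, "dz": 0, "rx": 0, "ry": 0, "rz": 0},
    {"dx": 0.05, "dy": 1, "dz": 0, "rx": 0, "ry": 0, "rz": 0},
    {"dx": 0, "dy": 1, "dz": 0, "rx": 0, "ry": 0, "rz": 0},
    {"dx": 0, "dy": 1, "dz": 0, "rx": 0, "ry": 0, "rz": 0},
    {"dx": 0, "dy": 0.7, "dz": 0, "rx": 0, "ry": 0, "rz": 0},
    {"dx": 0, "dy": 0.4, "dz": 0, "rx": 0, "ry": 0, "rz": 0},
    {"dx": 0, "dy": 0, "dz": 0, "rx": 0, "ry": 0, "rz": 0},
    {"dx": 0, "dy": 0, "dz": 0, "rx": 0, "ry": 0, "rz": 0},
  ],
)

```text
t: 6.45
tcp_pos: [0.5168, -0.0243, 0.2663]
tool_rot: [0.979, 0.202, 0.0, 0.0]
force: [0.7, 0.3, -0.8]
finger_gap: 0.246
gripper_force: 58.7
```

```bash
python3 - <<'E'
from station import cams,sensors
import cv2,numpy as np
S=cams.snapshot("scene")[:,:,::-1];T=cams.snapshot("top")[:,:,::-1]
c=lambda I,x,y:cv2.resize(I[y:y+150,x:x+100],(400,600),interpolation=cv2.INTER_CUBIC)
cv2.imwrite("pics/b.png",np.hstack([c(S,200,100),c(T,275,130)]))
print(sensors.sense()["tcp_pos"])
E
```

```text
[ 0.51678658 -0.02443467  0.26629355]
```

View pics/b.png

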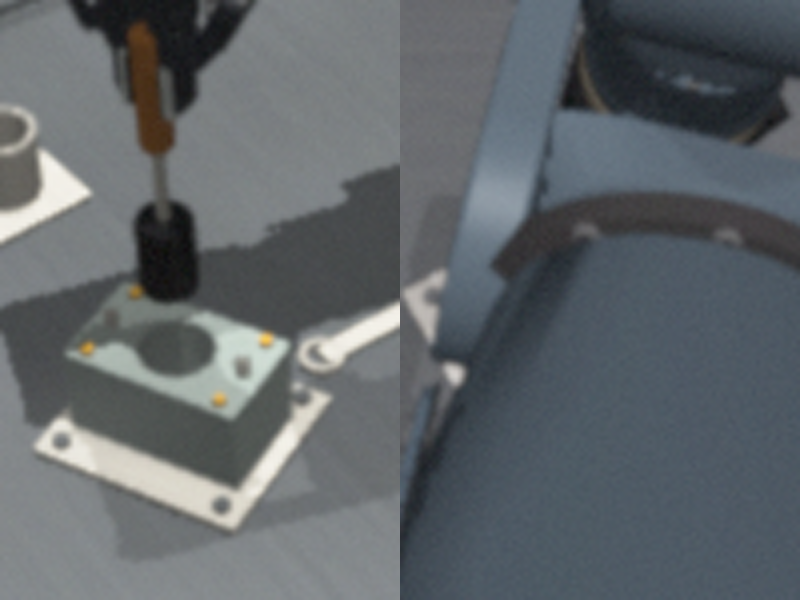

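Brush is held over the well; head bottom centre ≈ (168,279) in the crop, handle top ≈ (141,30). Checking the offset numerically.

```bash
python3 - <<'E'
from lib import *
S=lambda u,v:px(200,100,u,v)
for z,uv in((.130,S(168,279)),(.240,S(157,150)),(.320,S(141,30))):
    print(z,fit([("scene",(0,0,z),uv)],[.5,0,0])[0], 4*(proj("scene",[.5168,-.0243,z])[0]-[200,100]))
E
```

```text
0.13 [ 0.51614432 -0.02843457  0.        ] [169.07719445 281.69482548]
0.24 [ 0.52081273 -0.01933639  0.        ] [157.06194104 141.44098243]
0.32 [ 0.52065545 -0.02635323  0.        ] [147.46034831  27.88790574]
```

move_arm(
  targets=[
    {"dx": 0, "dy": 0.1, "dz": -0.2, "rx": 0, "ry": 0, "rz": 0},
    {"dx": 0, "dy": 0, "dz": -0.5, "rx": 0, "ry": 0, "rz": 0},
    {"dx": 0, "dy": 0, "dz": -0.5, "rx": 0, "ry": 0, "rz": 0},
    {"dx": 0, "dy": 0, "dz": -0.5, "rx": 0, "ry": 0, "rz": 0},
    {"dx": 0, "dy": 0, "dz": -0.5, "rx": 0, "ry": 0, "rz": 0},
    {"dx": 0, "dy": 0, "dz": -0.5, "rx": 0, "ry": 0, "rz": 0},
    {"dx": 0, "dy": 0, "dz": -0.5, "rx": 0, "ry": 0, "rz": 0},
    {"dx": 0, "dy": 0, "dz": -0.5, "rx": 0, "ry": 0, "rz": 0},
    {"dx": 0, "dy": 0, "dz": -0.5, "rx": 0, "ry": 0, "rz": 0},
    {"dx": 0, "dy": 0, "dz": 0, "rx": 0, "ry": 0, "rz": 0},
  ],
)

```text
t: 7.8
tcp_pos: [0.5159, -0.021, 0.1601]
tool_rot: [0.979, 0.202, -0.001, -0.001]
force: [-0.1, -0.0, -2.1]
finger_gap: 0.24
gripper_force: 58.7
```

move_arm(
  targets=[
    {"dx": 0, "dy": 0, "dz": -0.2, "rx": 0, "ry": 0, "rz": 0},
    {"dx": 0, "dy": 0, "dz": -0.2, "rx": 0, "ry": 0, "rz": 0},
    {"dx": 0, "dy": 0, "dz": -0.1, "rx": 0, "ry": 0, "rz": 0},
    {"dx": 0, "dy": 0, "dz": -0.05, "rx": 0, "ry": 0, "rz": 0},
    {"dx": 0, "dy": 0, "dz": -0.04, "rx": 0, "ry": 0, "rz": 0},
    {"dx": 0, "dy": 0, "dz": -0.02, "rx": 0, "ry": 0, "rz": 0},
    {"dx": 0, "dy": 0, "dz": -0.02, "rx": 0, "ry": 0, "rz": 0},
    {"dx": 0, "dy": 0, "dz": 0, "rx": 0, "ry": 0, "rz": 0},
    {"dx": 0, "dy": 0, "dz": 0, "rx": 0, "ry": 0, "rz": 0},
    {"dx": 0, "dy": 0, "dz": 0, "rx": 0, "ry": 0, "rz": 0},
  ],
)

```text
t: 9.05
tcp_pos: [0.517, -0.0211, 0.1468]
tool_rot: [0.979, 0.202, 0.001, 0.0]
force: [-1.4, 1.0, 7.8]
finger_gap: 0.242
gripper_force: 59.7
```

move_arm(
  targets=[
    {"dx": 0, "dy": 0, "dz": 0.2, "rx": 0, "ry": 0, "rz": 0},
    {"dx": 0, "dy": 0, "dz": 0.4, "rx": 0, "ry": 0, "rz": 0},
    {"dx": 0, "dy": 0, "dz": 0.4, "rx": 0, "ry": 0, "rz": 0},
    {"dx": 0, "dy": 0, "dz": 0.4, "rx": 0, "ry": 0, "rz": 0},
    {"dx": 0, "dy": 0, "dz": 0.4, "rx": 0, "ry": 0, "rz": 0},
    {"dx": 0, "dy": 0, "dz": 0.4, "rx": 0, "ry": 0, "rz": 0},
    {"dx": 0, "dy": 0, "dz": 0, "rx": 0, "ry": 0, "rz": 0},
    {"dx": 0, "dy": 0, "dz": 0, "rx": 0, "ry": 0, "rz": 0},
    {"dx": 0, "dy": 0, "dz": -0.2, "rx": 0, "ry": 0, "rz": 0},
    {"dx": 0, "dy": 0, "dz": -0.4, "rx": 0, "ry": 0, "rz": 0},
  ],
)

```text
t: 10.3
tcp_pos: [0.5166, -0.0212, 0.1849]
tool_rot: [0.979, 0.202, 0.0, -0.0]
force: [-0.8, -0.7, -1.6]
finger_gap: 0.241
gripper_force: 58.9
```

move_arm(
  targets=[
    {"dx": 0, "dy": 0, "dz": -0.4, "rx": 0, "ry": 0, "rz": 0},
    {"dx": 0, "dy": 0, "dz": -0.4, "rx": 0, "ry": 0, "rz": 0},
    {"dx": 0, "dy": 0, "dz": -0.3, "rx": 0, "ry": 0, "rz": 0},
    {"dx": 0, "dy": 0, "dz": -0.2, "rx": 0, "ry": 0, "rz": 0},
    {"dx": 0, "dy": 0, "dz": -0.15, "rx": 0, "ry": 0, "rz": 0},
    {"dx": 0, "dy": 0, "dz": -0.08, "rx": 0, "ry": 0, "rz": 0},
    {"dx": 0, "dy": 0, "dz": -0.05, "rx": 0, "ry": 0, "rz": 0},
    {"dx": 0, "dy": 0, "dz": -0.02, "rx": 0, "ry": 0, "rz": 0},
    {"dx": 0, "dy": 0, "dz": 0, "rx": 0, "ry": 0, "rz": 0},
    {"dx": 0, "dy": 0, "dz": 0, "rx": 0, "ry": 0, "rz": 0},
  ],
)

```text
t: 11.55
tcp_pos: [0.517, -0.0211, 0.1468]
tool_rot: [0.979, 0.202, 0.001, 0.0]
force: [-0.4, 1.1, 5.6]
finger_gap: 0.241
gripper_force: 59.5
```

move_arm(
  targets=[
    {"dx": 0, "dy": 0, "dz": 0.3, "rx": 0, "ry": 0, "rz": 0},
    {"dx": 0, "dy": 0, "dz": 0.7, "rx": 0, "ry": 0, "rz": 0},
    {"dx": 0, "dy": 0, "dz": 0.8, "rx": 0, "ry": 0, "rz": 0},
    {"dx": 0, "dy": 0, "dz": 0.9, "rx": 0, "ry": 0, "rz": 0},
    {"dx": 0, "dy": 0, "dz": 0.9, "rx": 0, "ry": 0, "rz": 0},
    {"dx": 0, "dy": 0, "dz": 0.8, "rx": 0, "ry": 0, "rz": 0},
    {"dx": -0.1, "dy": -0.4, "dz": 0.4, "rx": 0, "ry": 0, "rz": 0},
    {"dx": -0.1, "dy": -0.8, "dz": 0, "rx": 0, "ry": 0, "rz": 0},
    {"dx": -0.1, "dy": -1, "dz": 0, "rx": 0, "ry": 0, "rz": 0},
    {"dx": -0.1, "dy": -1, "dz": 0, "rx": 0, "ry": 0, "rz": 0},
  ],
)

```text
t: 12.8
tcp_pos: [0.506, -0.1024, 0.2653]
tool_rot: [0.979, 0.203, -0.0, -0.0]
force: [0.8, -0.1, -1.0]
finger_gap: 0.239
gripper_force: 58.9
```

move_arm(
  targets=[
    {"dx": -0.1, "dy": -1, "dz": 0, "rx": 0, "ry": 0, "rz": 0},
    {"dx": -0.1, "dy": -1, "dz": 0, "rx": 0, "ry": 0, "rz": 0},
    {"dx": -0.1, "dy": -1, "dz": 0, "rx": 0, "ry": 0, "rz": 0},
    {"dx": -0.05, "dy": -1, "dz": 0, "rx": 0, "ry": 0, "rz": 0},
    {"dx": 0, "dy": -1, "dz": 0, "rx": 0, "ry": 0, "rz": 0},
    {"dx": 0, "dy": -1, "dz": 0, "rx": 0, "ry": 0, "rz": 0},
    {"dx": 0, "dy": -1, "dz": 0, "rx": 0, "ry": 0, "rz": 0},
    {"dx": 0, "dy": -0.7, "dz": 0, "rx": 0, "ry": 0, "rz": 0},
    {"dx": 0, "dy": -0.3, "dz": 0, "rx": 0, "ry": 0, "rz": 0},
    {"dx": 0, "dy": 0, "dz": 0, "rx": 0, "ry": 0, "rz": 0},
  ],
)

```text
t: 14.05
tcp_pos: [0.4978, -0.3013, 0.2654]
tool_rot: [0.979, 0.202, -0.0, -0.0]
force: [-0.2, 0.6, -1.4]
finger_gap: 0.24
gripper_force: 58.8
```

Right over the pick pose; take the brush down into its stand.

move_arm(
  targets=[
    {"dx": 0, "dy": 0, "dz": -0.3, "rx": 0, "ry": 0, "rz": 0},
    {"dx": 0, "dy": 0, "dz": -0.6, "rx": 0, "ry": 0, "rz": 0},
    {"dx": 0, "dy": 0, "dz": -0.6, "rx": 0, "ry": 0, "rz": 0},
    {"dx": 0, "dy": 0, "dz": -0.6, "rx": 0, "ry": 0, "rz": 0},
    {"dx": 0, "dy": 0, "dz": -0.6, "rx": 0, "ry": 0, "rz": 0},
    {"dx": 0, "dy": 0, "dz": -0.6, "rx": 0, "ry": 0, "rz": 0},
    {"dx": 0, "dy": 0, "dz": -0.5, "rx": 0, "ry": 0, "rz": 0},
    {"dx": 0, "dy": 0, "dz": -0.4, "rx": 0, "ry": 0, "rz": 0},
    {"dx": 0, "dy": 0, "dz": -0.2, "rx": 0, "ry": 0, "rz": 0},
    {"dx": 0, "dy": 0, "dz": -0.2, "rx": 0, "ry": 0, "rz": 0},
  ],
)

```text
t: 15.3
tcp_pos: [0.4981, -0.3014, 0.1505]
tool_rot: [0.979, 0.203, 0.0, 0.0]
force: [0.9, 0.1, -1.3]
finger_gap: 0.239
gripper_force: 58.8
```

move_arm(
  targets=[
    {"dx": 0, "dy": 0, "dz": -0.1, "rx": 0, "ry": 0, "rz": 0},
    {"dx": 0, "dy": 0, "dz": -0.06, "rx": 0, "ry": 0, "rz": 0},
    {"dx": 0, "dy": 0, "dz": -0.02, "rx": 0, "ry": 0, "rz": 0},
    {"dx": 0, "dy": 0, "dz": 0, "rx": 0, "ry": 0, "rz": 0},
    {"dx": 0, "dy": 0, "dz": 0, "rx": 0, "ry": 0, "rz": 0},
    {"dx": 0, "dy": 0, "dz": 0, "rx": 0, "ry": 0, "rz": 0},
    {"dx": 0, "dy": 0, "dz": 0, "rx": 0, "ry": 0, "rz": 0},
    {"dx": 0, "dy": 0, "dz": 0, "rx": 0, "ry": 0, "rz": 0},
    {"dx": 0, "dy": 0, "dz": 0, "rx": 0, "ry": 0, "rz": 0},
    {"dx": 0, "dy": 0, "dz": 0, "rx": 0, "ry": 0, "rz": 0},
  ],
)

```text
t: 16.55
tcp_pos: [0.4981, -0.3013, 0.1468]
tool_rot: [0.979, 0.203, 0.0, 0.0]
force: [-0.5, 0.8, 5.7]
finger_gap: 0.239
gripper_force: 59.3
```

move_arm(
  targets=[
    {"dx": 0, "dy": 0, "dz": 0, "rx": 0, "ry": 0, "rz": 0},
    {"dx": 0, "dy": 0, "dz": 0, "rx": 0, "ry": 0, "rz": 0},
    {"dx": 0, "dy": 0, "dz": 0, "rx": 0, "ry": 0, "rz": 0},
    {"dx": 0, "dy": 0, "dz": 0, "rx": 0, "ry": 0, "rz": 0},
    {"dx": 0, "dy": 0, "dz": 0, "rx": 0, "ry": 0, "rz": 0},
    {"dx": 0, "dy": 0, "dz": 0, "rx": 0, "ry": 0, "rz": 0},
    {"dx": 0, "dy": 0, "dz": 0, "rx": 0, "ry": 0, "rz": 0},
    {"dx": 0, "dy": 0, "dz": 0, "rx": 0, "ry": 0, "rz": 0},
    {"dx": 0, "dy": 0, "dz": 0.2, "rx": 0, "ry": 0, "rz": 0},
    {"dx": 0, "dy": 0, "dz": 0.4, "rx": 0, "ry": 0, "rz": 0},
  ],
  claw=100,
)

```text
t: 17.8
tcp_pos: [0.4977, -0.3011, 0.1613]
tool_rot: [0.979, 0.202, -0.0, -0.0]
force: [-0.4, -0.2, -0.4]
finger_gap: 1.0
gripper_force: 0.0
```

move_arm(
  targets=[
    {"dx": 0, "dy": 0, "dz": 0.8, "rx": 0, "ry": 0, "rz": 0},
    {"dx": 0, "dy": 0, "dz": 0.8, "rx": 0, "ry": 0, "rz": 0},
    {"dx": 0, "dy": 0, "dz": 0.9, "rx": 0, "ry": 0, "rz": 0},
    {"dx": 0, "dy": 0, "dz": 0.8, "rx": 0, "ry": 0, "rz": 0},
    {"dx": 0, "dy": 0.3, "dz": 0.5, "rx": 0, "ry": 0, "rz": 0},
    {"dx": -0.1, "dy": 0.7, "dz": 0.2, "rx": 0, "ry": 0, "rz": 0.1},
    {"dx": -0.1, "dy": 1, "dz": 0, "rx": 0, "ry": 0, "rz": 0.1},
    {"dx": -0.2, "dy": 1, "dz": 0, "rx": 0, "ry": 0, "rz": 0.1},
    {"dx": -0.2, "dy": 1, "dz": 0, "rx": 0, "ry": 0, "rz": 0.1},
    {"dx": -0.2, "dy": 1, "dz": 0, "rx": 0, "ry": 0, "rz": 0.1},
  ],
)

```text
t: 19.05
tcp_pos: [0.4772, -0.174, 0.2608]
tool_rot: [0.944, 0.33, -0.0, -0.0]
force: [0.3, 0.7, 0.2]
finger_gap: 0.999
gripper_force: 0.0
```

move_arm(
  targets=[
    {"dx": -0.2, "dy": 1, "dz": 0, "rx": 0, "ry": 0, "rz": 0.1},
    {"dx": -0.2, "dy": 1, "dz": 0, "rx": 0, "ry": 0, "rz": 0.1},
    {"dx": -0.2, "dy": 1, "dz": 0, "rx": 0, "ry": 0, "rz": 0.1},
    {"dx": -0.2, "dy": 1, "dz": 0, "rx": 0, "ry": 0, "rz": 0.1},
    {"dx": -0.2, "dy": 1, "dz": 0, "rx": 0, "ry": 0, "rz": 0.1},
    {"dx": -0.2, "dy": 1, "dz": 0, "rx": 0, "ry": 0, "rz": 0.1},
    {"dx": -0.1, "dy": 1, "dz": 0, "rx": 0, "ry": 0, "rz": 0.1},
    {"dx": -0.1, "dy": 1, "dz": 0, "rx": 0, "ry": 0, "rz": 0.1},
    {"dx": -0.1, "dy": 1, "dz": 0, "rx": 0, "ry": 0, "rz": 0.1},
    {"dx": -0.1, "dy": 1, "dz": 0, "rx": 0, "ry": 0, "rz": 0},
  ],
)

```text
t: 20.3
tcp_pos: [0.437, 0.0753, 0.261]
tool_rot: [0.841, 0.541, 0.0, 0.0]
force: [-0.0, 0.1, -0.0]
finger_gap: 1.0
gripper_force: 0.0
```

move_arm(
  targets=[
    {"dx": -0.1, "dy": 1, "dz": 0, "rx": 0, "ry": 0, "rz": 0},
    {"dx": -0.1, "dy": 1, "dz": 0, "rx": 0, "ry": 0, "rz": 0},
    {"dx": 0, "dy": 1, "dz": -0.2, "rx": 0, "ry": 0, "rz": 0},
    {"dx": 0, "dy": 1, "dz": -0.5, "rx": 0, "ry": 0, "rz": 0},
    {"dx": 0, "dy": 1, "dz": -0.6, "rx": 0, "ry": 0, "rz": 0},
    {"dx": 0, "dy": 1, "dz": -0.7, "rx": 0, "ry": 0, "rz": 0},
    {"dx": 0, "dy": 0.6, "dz": -0.8, "rx": 0, "ry": 0, "rz": 0},
    {"dx": 0, "dy": 0.3, "dz": -0.8, "rx": 0, "ry": 0, "rz": 0},
    {"dx": 0, "dy": 0, "dz": -0.8, "rx": 0, "ry": 0, "rz": 0},
    {"dx": 0, "dy": 0, "dz": -0.6, "rx": 0, "ry": 0, "rz": 0},
  ],
)

```text
t: 21.55
tcp_pos: [0.4317, 0.247, 0.1353]
tool_rot: [0.841, 0.541, -0.0, -0.0]
force: [0.3, 0.1, 1.8]
finger_gap: 1.0
gripper_force: 0.0
```

```bash
python3 - <<'E'
from station import cams,sensors
import cv2,numpy as np
from scipy.spatial.transform import Rotation as R
S=cams.snapshot("scene")[:,:,::-1]
c=lambda I,x,y:cv2.resize(I[y:y+150,x:x+100],(400,600),interpolation=cv2.INTER_CUBIC)
cv2.imwrite("pics/c.png",np.hstack([c(S,165,70),c(S,290,180)]))
s=sensors.sense();print(s["tcp_pos"],R.from_quat(s["tool_rot"]).as_matrix()[:,1],s["q"])
E
```

```text
[0.43069394 0.24648015 0.13382601] [ 0.9099058  -0.41480356 -0.00307425] [2.94198207e-01 5.10074447e-01 1.84192938e+00 3.19829963e-06
 7.93682903e-01 7.21920859e-01]
```

View pics/c.png

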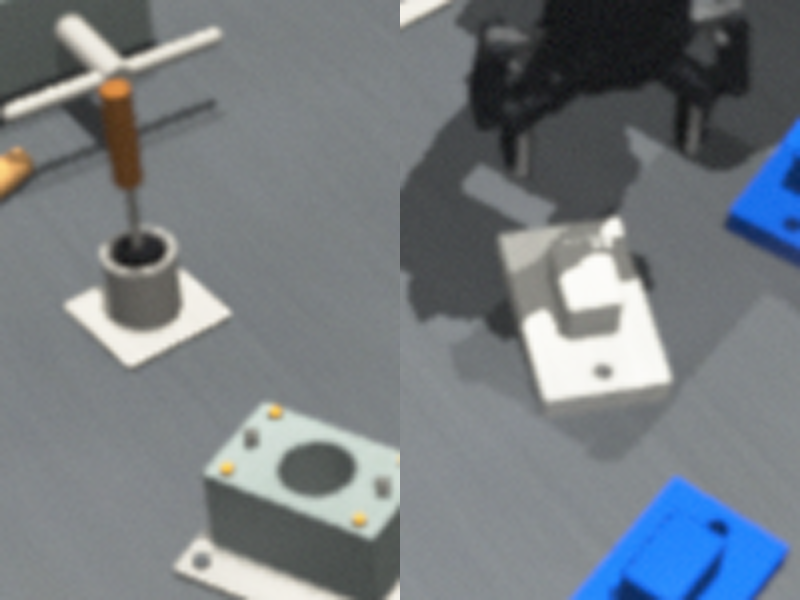

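Brush stands upright in its stand (crop left, 118,90 → 142,290); the fingers straddle the cap block from above (right crop, block ≈ 588,290).

move_arm(
  targets=[
    {"dx": 0.1, "dy": 0.07, "dz": -0.3, "rx": 0, "ry": 0, "rz": 0},
    {"dx": 0, "dy": 0, "dz": -0.5, "rx": 0, "ry": 0, "rz": 0},
    {"dx": 0, "dy": 0, "dz": -0.6, "rx": 0, "ry": 0, "rz": 0},
    {"dx": 0, "dy": 0, "dz": -0.6, "rx": 0, "ry": 0, "rz": 0},
    {"dx": 0, "dy": 0, "dz": -0.6, "rx": 0, "ry": 0, "rz": 0},
    {"dx": 0, "dy": 0, "dz": -0.6, "rx": 0, "ry": 0, "rz": 0},
    {"dx": 0, "dy": 0, "dz": -0.6, "rx": 0, "ry": 0, "rz": 0},
    {"dx": 0, "dy": 0, "dz": -0.4, "rx": 0, "ry": 0, "rz": 0},
    {"dx": 0, "dy": 0, "dz": -0.2, "rx": 0, "ry": 0, "rz": 0},
    {"dx": 0, "dy": 0, "dz": 0, "rx": 0, "ry": 0, "rz": 0},
  ],
)

```text
t: 22.85
tcp_pos: [0.4353, 0.248, 0.0258]
tool_rot: [0.842, 0.54, -0.0, -0.0]
force: [-0.1, -0.2, 1.1]
finger_gap: 0.999
gripper_force: 0.0
```

move_arm(
  targets=[
    {"dx": -0.08, "dy": 0, "dz": -0.12, "rx": 0, "ry": 0, "rz": 0},
    {"dx": 0, "dy": 0, "dz": 0, "rx": 0, "ry": 0, "rz": 0},
    {"dx": 0, "dy": 0, "dz": 0, "rx": 0, "ry": 0, "rz": 0},
    {"dx": 0, "dy": 0, "dz": 0, "rx": 0, "ry": 0, "rz": 0},
    {"dx": 0, "dy": 0, "dz": 0, "rx": 0, "ry": 0, "rz": 0},
    {"dx": 0, "dy": 0, "dz": 0, "rx": 0, "ry": 0, "rz": 0},
    {"dx": 0, "dy": 0, "dz": 0, "rx": 0, "ry": 0, "rz": 0},
    {"dx": 0, "dy": 0, "dz": 0, "rx": 0, "ry": 0, "rz": 0},
    {"dx": 0, "dy": 0, "dz": 0, "rx": 0, "ry": 0, "rz": 0},
    {"dx": 0, "dy": 0, "dz": 0, "rx": 0, "ry": 0, "rz": 0},
  ],
  claw=0,
  newtons=90,
)

```text
t: 24.1
tcp_pos: [0.434, 0.2482, 0.0237]
tool_rot: [0.842, 0.54, 0.001, 0.0]
force: [0.7, -0.5, 6.2]
finger_gap: 0.383
gripper_force: 91.1
```

move_arm(
  targets=[
    {"dx": 0, "dy": 0, "dz": 0.2, "rx": 0, "ry": 0, "rz": 0},
    {"dx": 0, "dy": 0, "dz": 0.5, "rx": 0, "ry": 0, "rz": 0},
    {"dx": 0, "dy": 0, "dz": 0.7, "rx": 0, "ry": 0, "rz": 0},
    {"dx": 0, "dy": 0, "dz": 0.8, "rx": 0, "ry": 0, "rz": 0},
    {"dx": 0.1, "dy": -0.2, "dz": 0.8, "rx": 0, "ry": 0, "rz": 0.06},
    {"dx": 0.2, "dy": -0.5, "dz": 0.7, "rx": 0, "ry": 0, "rz": 0.1},
    {"dx": 0.2, "dy": -0.7, "dz": 0.5, "rx": 0, "ry": 0, "rz": 0.1},
    {"dx": 0.2, "dy": -0.8, "dz": 0.2, "rx": 0, "ry": 0, "rz": 0.1},
    {"dx": 0.3, "dy": -0.8, "dz": 0, "rx": 0, "ry": 0, "rz": 0.1},
    {"dx": 0.3, "dy": -0.8, "dz": 0, "rx": 0, "ry": 0, "rz": 0.1},
  ],
)

```text
t: 25.35
tcp_pos: [0.4655, 0.1524, 0.1336]
tool_rot: [0.753, 0.658, -0.0, -0.0]
force: [0.3, 0.0, -3.3]
finger_gap: 0.384
gripper_force: 90.0
```

move_arm(
  targets=[
    {"dx": 0.3, "dy": -0.8, "dz": 0, "rx": 0, "ry": 0, "rz": 0.15},
    {"dx": 0.3, "dy": -0.8, "dz": 0, "rx": 0, "ry": 0, "rz": 0.15},
    {"dx": 0.3, "dy": -0.8, "dz": 0, "rx": 0, "ry": 0, "rz": 0.15},
    {"dx": 0.3, "dy": -0.8, "dz": 0, "rx": 0, "ry": 0, "rz": 0.15},
    {"dx": 0.2, "dy": -0.8, "dz": 0, "rx": 0, "ry": 0, "rz": 0.15},
    {"dx": 0.2, "dy": -0.8, "dz": 0, "rx": 0, "ry": 0, "rz": 0.15},
    {"dx": 0.2, "dy": -0.7, "dz": 0, "rx": 0, "ry": 0, "rz": 0.15},
    {"dx": 0.1, "dy": -0.5, "dz": 0, "rx": 0, "ry": 0, "rz": 0.1},
    {"dx": 0.1, "dy": -0.4, "dz": 0, "rx": 0, "ry": 0, "rz": 0.05},
    {"dx": 0, "dy": -0.2, "dz": 0, "rx": 0, "ry": 0, "rz": 0},
  ],
)

```text
t: 26.6
tcp_pos: [0.5156, -0.0124, 0.1333]
tool_rot: [0.514, 0.858, -0.0, -0.0]
force: [-0.0, -0.0, -2.9]
finger_gap: 0.384
gripper_force: 90.0
```

move_arm(
  targets=[
    {"dx": 0, "dy": -0.2, "dz": 0, "rx": 0, "ry": 0, "rz": 0},
    {"dx": 0, "dy": -0.15, "dz": 0, "rx": 0, "ry": 0, "rz": 0},
    {"dx": 0, "dy": 0, "dz": 0, "rx": 0, "ry": 0, "rz": 0},
    {"dx": 0, "dy": 0, "dz": 0, "rx": 0, "ry": 0, "rz": 0},
    {"dx": 0, "dy": 0, "dz": 0, "rx": 0, "ry": 0, "rz": 0},
    {"dx": 0, "dy": 0, "dz": 0, "rx": 0, "ry": 0, "rz": 0},
    {"dx": 0, "dy": 0, "dz": 0, "rx": 0, "ry": 0, "rz": 0},
    {"dx": 0, "dy": 0, "dz": 0, "rx": 0, "ry": 0, "rz": 0},
    {"dx": 0, "dy": 0, "dz": 0, "rx": 0, "ry": 0, "rz": 0},
    {"dx": 0, "dy": 0, "dz": 0, "rx": 0, "ry": 0, "rz": 0},
  ],
)

```text
t: 27.85
tcp_pos: [0.5159, -0.0207, 0.1331]
tool_rot: [0.514, 0.858, 0.0, 0.0]
force: [-0.1, -0.1, -4.2]
finger_gap: 0.384
gripper_force: 90.0
```

```bash
python3 - <<'E'
from station import cams,sensors
import cv2,numpy as np
S=np.mean([cams.snapshot("scene")[:,:,::-1] for _ in range(4)],axis=0).astype(np.uint8)
cv2.imwrite("pics/d.png",cv2.resize(S[130:230,195:325],(780,600),interpolation=cv2.INTER_CUBIC))
s=sensors.sense();print(s["tcp_pos"],s["tool_rot"],s["t"])
E
```

```text
[ 0.51587932 -0.02071947  0.13304606] [ 5.13822346e-01  8.57896612e-01 -1.64926650e-06 -1.50380541e-05] 28.05
```

View pics/d.png

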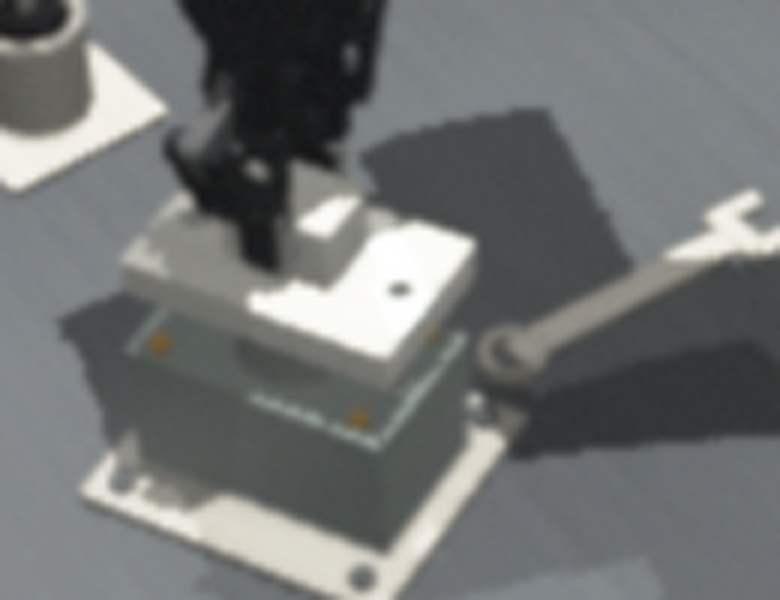

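Cap hovers over the housing, corners at crop-px (121,264), (388,360), (475,243), hole (400,289). I'll fit its pose with the same camera.

```bash
python3 - <<'E'
from lib import *
P=lambda u,v:((u+.5)/6-.5+195,(v+.5)/6-.5+130)
f=.1093
top=[((.037,-.062),(121,264)),((.037,.062),(388,361)),((-.037,.062),(475,243)),((0,.048),(400,290))]
bot=[((.037,-.062),(125,288)),((.037,.062),(390,385)),((-.037,.062),(473,268))]
for k in (-.002,0,.002):
  o=[("scene",(*a,f+k+.018),P(*b)) for a,b in top]+[("scene",(*a,f+k),P(*b)) for a,b in bot]
  print(k,fit(o,[.516,-.02,.49]))
print("hole only",fit([("scene",(0,0,f+.018),P(400,290))],[.5,0,0])[0],[0.51588-.048*np.sin(.492),-.02072+.048*np.cos(.492)])
# housing reseen in this crop: front & right top-face corners
h=[("scene",(.037,.062,.075),P(381,447)),("scene",(-.037,.062,.075),P(464,334)),("scene",(.037,-.062,.075),P(127,350))]
print("H",fit(h,[.516,-.02,.49]))
E
```

```text
-0.002 (array([ 0.51256751, -0.02294095,  0.50626865]), [[-0.0, -0.4], [-0.1, -0.8], [-0.2, -0.3], [0.1, -0.5], [0.1, 0.9], [-0.1, 0.5], [0.3, 0.9]])
0 (array([ 0.51355773, -0.02112862,  0.50573612]), [[-0.1, -0.5], [-0.1, -0.8], [-0.2, -0.3], [0.1, -0.5], [-0.0, 0.8], [-0.1, 0.5], [0.3, 0.9]])
0.002 (array([ 0.51454787, -0.01931646,  0.50519394]), [[-0.2, -0.5], [-0.1, -0.8], [-0.1, -0.3], [0.2, -0.5], [-0.1, 0.8], [-0.1, 0.6], [0.4, 0.9]])
hole only [0.49151586 0.02211012 0.        ] [np.float64(0.4932052986498974), np.float64(0.021586712454215267)]
H (array([ 0.516599  , -0.02376076,  0.49286343]), [[-0.0, 0.1], [0.5, -0.1], [-0.5, -0.0]])
```

move_arm(
  targets=[
    {"dx": 0.07, "dy": -0.07, "dz": 0, "rx": 0, "ry": 0, "rz": -0.01},
    {"dx": 0, "dy": 0, "dz": -0.2, "rx": 0, "ry": 0, "rz": 0},
    {"dx": 0, "dy": 0, "dz": -0.2, "rx": 0, "ry": 0, "rz": 0},
    {"dx": 0, "dy": 0, "dz": -0.2, "rx": 0, "ry": 0, "rz": 0},
    {"dx": 0, "dy": 0, "dz": -0.1, "rx": 0, "ry": 0, "rz": 0},
    {"dx": 0, "dy": 0, "dz": -0.06, "rx": 0, "ry": 0, "rz": 0},
    {"dx": 0, "dy": 0, "dz": -0.06, "rx": 0, "ry": 0, "rz": 0},
    {"dx": 0, "dy": 0, "dz": -0.06, "rx": 0, "ry": 0, "rz": 0},
    {"dx": 0, "dy": 0, "dz": 0, "rx": 0, "ry": 0, "rz": 0},
    {"dx": 0, "dy": 0, "dz": 0, "rx": 0, "ry": 0, "rz": 0},
  ],
)

```text
t: 29.3
tcp_pos: [0.5177, -0.0225, 0.1111]
tool_rot: [0.516, 0.857, 0.0, 0.0]
force: [-0.0, 0.7, -3.3]
finger_gap: 0.379
gripper_force: 90.0
```

move_arm(
  targets=[
    {"dx": 0, "dy": 0, "dz": -0.05, "rx": 0, "ry": 0, "rz": 0},
    {"dx": 0, "dy": 0, "dz": -0.05, "rx": 0, "ry": 0, "rz": 0},
    {"dx": 0, "dy": 0, "dz": -0.05, "rx": 0, "ry": 0, "rz": 0},
    {"dx": 0, "dy": 0, "dz": -0.05, "rx": 0, "ry": 0, "rz": 0},
    {"dx": 0, "dy": 0, "dz": -0.05, "rx": 0, "ry": 0, "rz": 0},
    {"dx": 0, "dy": 0, "dz": 0, "rx": 0, "ry": 0, "rz": 0},
    {"dx": 0, "dy": 0, "dz": 0, "rx": 0, "ry": 0, "rz": 0},
    {"dx": 0, "dy": 0, "dz": 0, "rx": 0, "ry": 0, "rz": 0},
    {"dx": 0, "dy": 0, "dz": 0, "rx": 0, "ry": 0, "rz": 0},
    {"dx": 0, "dy": 0, "dz": 0, "rx": 0, "ry": 0, "rz": 0},
  ],
)

```text
t: 30.55
tcp_pos: [0.518, -0.0226, 0.1049]
tool_rot: [0.516, 0.857, 0.0, 0.0]
force: [3.0, -1.6, -4.0]
finger_gap: 0.378
gripper_force: 90.0
```

move_arm(
  targets=[
    {"dx": 0.02, "dy": -0.01, "dz": -0.04, "rx": 0, "ry": 0, "rz": 0},
    {"dx": 0, "dy": 0, "dz": -0.04, "rx": 0, "ry": 0, "rz": 0},
    {"dx": 0, "dy": 0, "dz": -0.04, "rx": 0, "ry": 0, "rz": 0},
    {"dx": 0, "dy": 0, "dz": -0.04, "rx": 0, "ry": 0, "rz": 0},
    {"dx": 0, "dy": 0, "dz": -0.04, "rx": 0, "ry": 0, "rz": 0},
    {"dx": 0, "dy": 0, "dz": -0.04, "rx": 0, "ry": 0, "rz": 0},
    {"dx": 0, "dy": 0, "dz": 0, "rx": 0, "ry": 0, "rz": 0},
    {"dx": 0, "dy": 0, "dz": 0, "rx": 0, "ry": 0, "rz": 0},
    {"dx": 0, "dy": 0, "dz": 0, "rx": 0, "ry": 0, "rz": 0},
    {"dx": 0, "dy": 0, "dz": 0, "rx": 0, "ry": 0, "rz": 0},
  ],
)

```text
t: 31.8
tcp_pos: [0.5182, -0.0227, 0.0999]
tool_rot: [0.516, 0.857, 0.0, 0.0]
force: [0.2, -0.7, 7.1]
finger_gap: 0.381
gripper_force: 91.3
```

move_arm(
  targets=[
    {"dx": 0, "dy": 0, "dz": -0.04, "rx": 0, "ry": 0, "rz": 0},
    {"dx": 0, "dy": 0, "dz": 0, "rx": 0, "ry": 0, "rz": 0},
    {"dx": 0, "dy": 0, "dz": -0.02, "rx": 0, "ry": 0, "rz": 0},
    {"dx": 0, "dy": 0, "dz": 0, "rx": 0, "ry": 0, "rz": 0},
    {"dx": 0, "dy": 0, "dz": -0.02, "rx": 0, "ry": 0, "rz": 0},
    {"dx": 0, "dy": 0, "dz": 0, "rx": 0, "ry": 0, "rz": 0},
    {"dx": 0, "dy": 0, "dz": 0, "rx": 0, "ry": 0, "rz": 0},
    {"dx": 0, "dy": 0, "dz": 0, "rx": 0, "ry": 0, "rz": 0},
    {"dx": 0, "dy": 0, "dz": 0, "rx": 0, "ry": 0, "rz": 0},
    {"dx": 0, "dy": 0, "dz": 0, "rx": 0, "ry": 0, "rz": 0},
  ],
)

```text
t: 33.05
tcp_pos: [0.5181, -0.0228, 0.0987]
tool_rot: [0.516, 0.857, 0.0, 0.0]
force: [-2.2, -0.1, 12.9]
finger_gap: 0.382
gripper_force: 92.6
```

move_arm(
  targets=[
    {"dx": 0, "dy": 0, "dz": -0.03, "rx": 0, "ry": 0, "rz": 0},
    {"dx": 0, "dy": 0, "dz": -0.03, "rx": 0, "ry": 0, "rz": 0},
    {"dx": 0, "dy": 0, "dz": 0, "rx": 0, "ry": 0, "rz": 0},
    {"dx": 0, "dy": 0, "dz": 0, "rx": 0, "ry": 0, "rz": 0},
    {"dx": 0, "dy": 0, "dz": 0, "rx": 0, "ry": 0, "rz": 0},
    {"dx": 0, "dy": 0, "dz": 0, "rx": 0, "ry": 0, "rz": 0},
    {"dx": 0, "dy": 0, "dz": 0, "rx": 0, "ry": 0, "rz": 0},
    {"dx": 0, "dy": 0, "dz": 0, "rx": 0, "ry": 0, "rz": 0},
    {"dx": 0, "dy": 0, "dz": 0, "rx": 0, "ry": 0, "rz": 0},
    {"dx": 0, "dy": 0, "dz": 0, "rx": 0, "ry": 0, "rz": 0},
  ],
)

```text
t: 34.3
tcp_pos: [0.5182, -0.0228, 0.0987]
tool_rot: [0.516, 0.857, 0.0, 0.001]
force: [-4.8, -0.4, 23.7]
finger_gap: 0.383
gripper_force: 93.8
```

```bash
python3 - <<'E'
from station import cams,sensors
import cv2,numpy as np
S=np.mean([cams.snapshot("scene")[:,:,::-1] for _ in range(4)],axis=0).astype(np.uint8)
cv2.imwrite("pics/e.png",cv2.resize(S[130:230,195:325],(780,600),interpolation=cv2.INTER_CUBIC))
s=sensors.sense();print(s["tcp_pos"],s["force"],s["t"])
E
```

```text
[ 0.51813972 -0.02275032  0.09869398] [-3.54105211 -1.09912516 24.99389908] 34.5
```

View pics/e.png

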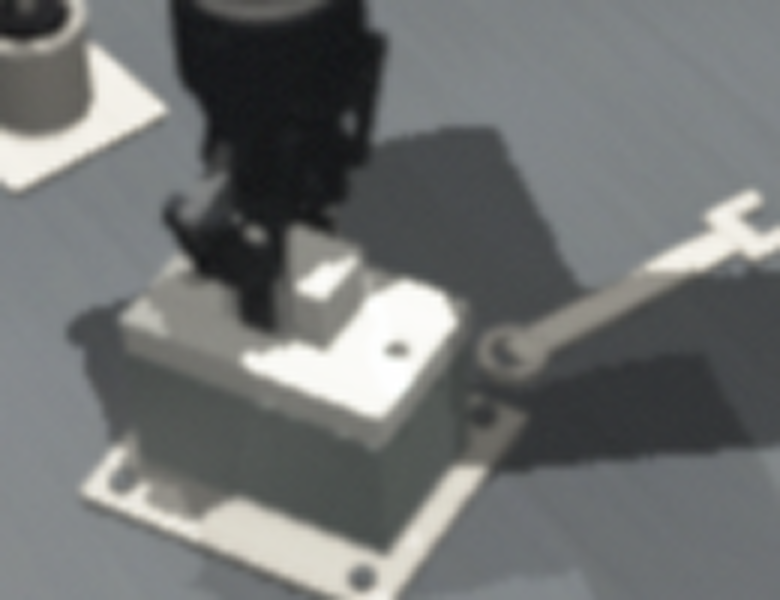

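The picture shows the cap flush on the housing with no gap along the seam, (125,350) to (380,445). Adding about 11 N of push did not lower it any further, so the faces are closed. I'm handing in.

```bash
python3 -c "
from station import order
print(order.sign_off())"
```

```text
the job is handed in; nothing more can be done
None
```

The brush scrubbed the well down, up and down, and is back in its stand, released; the cap is on the dowels, still gripped and held shut with about 25 N, handed in at about 34.5 s of the 67 s allowed.

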